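Index the carving turntable to its next stop

ROBOT

A 6-joint arm with a two-finger parallel gripper is mounted at the origin on the work surface. World frame = base frame: x ahead of the robot, y to its left, z up, the work surface at z = 0. Lengths are in m, angles in rad, forces in N, time in s.
With the tool pointing down it reaches from about 0.35 to 0.975 m from the base axis. Payload 7.1 kg.
Tool frame: the origin (TCP) lies between the finger pads; the fingertips stand 14 mm ahead of it and the grasp point (between the pads) lies 5 mm behind it (finger_overhang is the z of the fingertips in the tool frame, in m); z points along the fingers, y is the line along which they close (so a half turn about z gives the same grasp; the last joint's range is limited). The gripper opens to 88 mm and grips with 3 to 60 N. Pads are 20 mm wide; open, the fingers measure 115 mm over their backs; the gripper's body (75 mm by 178 mm) begins 61 mm behind the grasp point.
Start: joints at [1.111, 0.423, 1.63, -0, 1.089, -0.019], TCP at [0.267, 0.565, 0.237] pointing down, gripper open.
Joint ranges: [-3, 3], [-0.9, 2.11], [0.09, 2.58], [-1.31, 4.45], [0.11, 2.69], [-2.54, 2.54]. Speed limits (rad/s): [2.39, 2.39, 3.01, 3.14, 3.14, 3.14].

INTERFACE

Orientations are given as a unit quaternion [x, y, z, w].
In Python, from cell import read_state, camera, camera_params, sign_off, finger_overhang gives the robot as it stands. The module is installed in compiled form; this text tells all that it offers.
- The arm moves only by the shell command python3 -m jog 'ROWS' [FORCE]. ROWS is JSON, one flat list of numbers, 7 for each row, row after row: the opening in per cent of the stroke, from 0 (shut) to 100 (fully open), then the shift along the tool's x, y, z in mm, then the turn, a rotation vector about the tool's x, y, z in rad. In form: [grip, tx, ty, tz, ax, ay, az, grip, tx, ty, tz, ax, ay, az, ...]. A call has exactly 8 rows; each row is the pose to reach, as a shift and turn from the pose commanded when the call began, along the tool's axes at that moment; what a row does not reach only later rows make up. A row lasts 1/8 s, in which the tool goes at most 62.5 mm and 10.7 degrees, less where a joint would pass 70% of its speed; a pose out of reach is approached as far as the arm can. A call with a gripper value outside its range is refused whole. The fingers move at their own pace and stop on an object; FORCE is the grip in N (left out, the last holds). Time passes only in rows, so rows that repeat a pose let the fingers close, or fill a call up. It gives the time, the measured TCP pose, the force, the opening and the grip force at its end, in the units of the state.
- read_state(): the state, without advancing time (a new reading comes with each control period).
- camera(name): name is "scene" or "top" or "wrist"; returns (picture, depth): 480x640x3 uint8, red, green, blue; 480x640 float32, m along the optical axis (not along the pixel's ray), 0 where there is no reading.
- camera_params(name): a dict with "vfov" (degrees; the focal length in pixels is half the picture's height over the tangent of half this angle, whatever the lens; pixels are square), "cx", "cy" (the principal point, pixels), "k1" (the pictures are not rectified: a ray, as slopes to the right and down, at radius r is drawn at 1 + k1 r^2 times it, then the intrinsics apply), "T" (4x4, takes a point from camera to world coordinates). Camera axes: x right, y up, looking along -z (the intrinsics and any distortion apply to the point x, -y, -z); pixel columns grow to the right and rows downward; lengths in m; the calibration is good to about 2 mm. A picture is of the moment at which its call begins: read the wrist's pose just before it. camera_params takes no time and is no camera call; for the wrist camera it gives the pose at the moment of the call.
- sign_off(): hands the job in; it is judged then, once.
The state is a dict: "time_s": time; "joints": joint angles; "joint_velocities": joint speeds; "effort": joint torques, N m; "tool_pos": TCP position; "tool_rot": TCP orientation; "contact_force": force on the tool from outside, world axes, zero at the start; "wrist_torque": the same for the moment, N m; "finger_gap": opening from 0.0 (shut) to 1.0 (fully open); "grip_force": force on a finger pad.
Only numpy, scipy, OpenCV 4.12 (cv2) and the standard library are available. Lean on these libraries where they do the work, as an engineer would, in place of code of your own. Each camera call takes 0.05 s, during which the arm holds its last target. There are 200 camera calls.

TASK

This side of the blank is done: turn the carving turntable clockwise (seen from above; its upright lugs are there to push on) until its spring pin drops fully into the next stop, which is not marked and has to be felt, and leave it locked there. Do not let it run far past that stop. The blank must stay standing in the middle of the turntable, and the loose things lying on the bench must be left alone.

Things in the scene. Friction and masses are not known exactly. Their poses are not given: they have to be found in the camera images.
- base: Grey cast round base of the turntable, 236 mm across, fixed to the bench. Origin: on the turntable's vertical axis, at bench height. Its +x points to the tool post, its +y to the spring pin's dark housing (106 to 150 mm from the axis, 56 mm high). Apart from post and handpiece nothing stands over the turntable, so the half on the -x side is free to work in.
- post (a point): Top of the fixed steel post, 22 mm thick, 300 mm high, 190 mm from the axis along the base's +x. From it a black rotary handpiece slopes down towards the blank; the handpiece's point is 50 mm from the axis and 222 mm above the bench.
- axis_top (a point): Centre of the turntable plate's upper face, 75 mm above the bench. The aluminium plate is 240 mm across. When a stop is reached the plate pulls itself on by about 0.1 rad and centres there; after that a push of 15 to 20 N at a lug (6 to 8 mm of travel there) would drive it out again, so a push that rises to 8 N or more means that it is in the stop. If let go before it is out, it springs back to the stop's centre.
- turntable (a joint): Turntable angle, rad, growing clockwise seen from above. Starts between -0.25 and 0.25. It turns stiffly (a push of 1 to 5 N at a lug) and stays where it is left. Rigid limits at -0.35 and 3.4. The next stop lies anywhere between 1.3 and 2.1, different each time and hidden under the plate; the stop after it, 1.1 rad farther, is the wrong one.
- pin (a joint): Inward travel of the spring pin, m: about 0 (within 1 mm) while it rides on the ring between stops, 0.005 to 0.0065 when dropped into a stop. Its steel knob (34 mm across) on the outside of the pin housing moves that much nearer to the housing.
- lug0 (a point): Middle of the top edge of lug 0, 95 mm from the axis. Four equal upright steel lugs stand on the plate 90 degrees apart near its rim: flat blades 42 mm long radially (74 to 116 mm from the axis), 10 mm thick, 45 mm high (75 to 120 mm above the bench). Any lug can be pushed on its flat side.
- lug1 (a point): The same point of lug 1 (next after lug 0 anticlockwise seen from above).
- lug2 (a point): The same point of lug 2 (opposite lug 0).
- lug3 (a point): The same point of lug 3 (opposite lug 1).
- blank_mid (a point): Middle (half-way up) of the half-carved ivory-coloured resin blank, a rounded cone 56 mm across on a 64 mm square wooden foot, 109 mm high in all, standing loose in the middle of the turntable plate, 0.2 to 0.42 kg. It turns with the plate.
- handpiece_mid (a point): Middle of a loose black rotary handpiece lying on the bench, 155 mm long, 38 mm thick. Leave alone.
- offcut_mid (a point): Middle of a loose resin offcut, 90 x 55 x 34 mm, on the bench. Leave alone.
- oil_mid (a point): Middle (half-way up) of a white bottle, 60 mm across, 140 mm high, standing on the bench. Leave alone.
Things that resemble listed ones, but are neither listed nor needed, are in the scene too. What is meant by the part that bears blank_mid is not black, blue or orange, and is the larger of those in its own colour.

How it is judged:
By the outcome, as a careful person would: the job done as asked, in the order asked, and still so for the second after the job is handed in, with the robot touching nothing.
It also fails if it takes over 72 s, if anything falls off the work surface, if the arm or the gripper's body presses on something with over 40 N, if the wrist force passes 120 N, or if a joint passes its speed limit or range.

## Working session

There is one attempt and no reset: what is moved stays moved. The work goes in short steps, Python scripts to look and compute and a shell command to move; the robot and the scene stay as the last step left them, time stands still between calls to the robot, and variables do not carry over. Pictures are saved under pics/ and viewed, at most 10 in all, crops included, and the job is handed in when it is done.

```bash
mkdir -p pics; cat > h.py <<'E'
import numpy as np,cv2
from cell import *
def cast(p,u,v,z=None,d=None):
    f=240/np.tan(np.radians(p['vfov'])/2)
    a,b=(u-p['cx'])/f,(v-p['cy'])/f
    x,y=a,b
    for _ in range(20):
        s=1+p['k1']*(x*x+y*y); x,y=a/s,b/s
    T=np.array(p['T']); r=T[:3,:3]@np.array([x,-y,-1.]); o=T[:3,3]
    t=d if z is None else (z-o[2])/r[2]
    return o+t*r
E
python3 - <<'E'
from h import *
for n in("scene","top"):
    p=camera_params(n);im,d=camera(n);np.savez(f'pics/{n}.npz',im=im,d=d)
    cv2.imwrite(f'pics/{n}0.png',im[:,:,::-1]);print(n,p)
s=read_state();print(s,finger_overhang)
E
```

```text
scene {'vfov': 55.019589779925354, 'cx': 319.36383561864153, 'cy': 234.77737700989047, 'k1': -0.05991604899604786, 'T': array([[ 0.3337281 , -0.60759533,  0.7207312 ,  1.28937544],
       [ 0.94260476,  0.22404104, -0.24759217, -0.25033174],
       [-0.01103752,  0.76199313,  0.64749104,  0.81049017],
       [ 0.        ,  0.        ,  0.        ,  1.        ]])}
top {'vfov': 51.65079425104333, 'cx': 316.4209344518451, 'cy': 242.47815655413112, 'k1': -0.013286050360445376, 'T': array([[ 0.00162298,  0.99651139, -0.08344112,  0.46539053],
       [-0.99995143,  0.00242842,  0.00955217,  0.0036372 ],
       [ 0.00972148,  0.08342157,  0.99646693,  1.40736131],
       [ 0.        ,  0.        ,  0.        ,  1.        ]])}
{'time_s': 0.1, 'joints': array([ 1.11101362e+00,  4.23768090e-01,  1.63060480e+00, -1.02057073e-05,
        1.08860062e+00, -1.90228462e-02]), 'joint_velocities': array([-2.71927444e-04, -1.97740851e-03, -2.95302013e-03, -3.60743623e-05,
       -8.13228496e-04, -9.91480469e-05]), 'effort': array([ 5.28899673e-04, -5.45616710e+01, -2.74326915e+01,  6.46745134e-02,
        1.87364628e-02, -3.65570281e-05]), 'tool_pos': array([0.26641968, 0.56483861, 0.23598058]), 'tool_rot': array([ 2.18598015e-01,  9.75814752e-01, -6.71806572e-04, -1.59325041e-04]), 'contact_force': array([ 0.44751152, -0.25644978, -0.42921541]), 'wrist_torque': array([-0.03777293, -0.07075875,  0.0340114 ]), 'grip_force': 0.0, 'finger_gap': 0.9995589035081188} 0.014
```

View pics/top0.png

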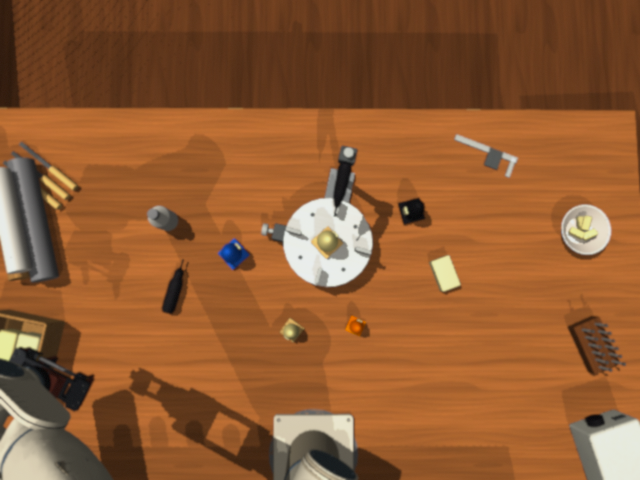

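View pics/scene0.png

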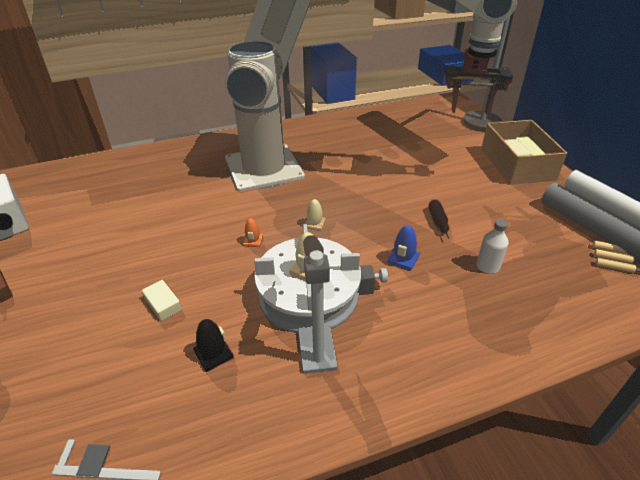

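The top view shows the turntable plate centred near (328,242), the post top at (347,153) and the pin knob at (266,230). The blank is on the plate at (326,240). The scene view shows lugs near (264,267) and (350,262). Next I measure the plate and lugs by height.

```bash
python3 - <<'E'
from h import *
z=np.load('pics/top.npz');im,d=z['im'],z['d'];p=camera_params('top')
P=np.zeros((480,640,3))
for v in range(130,310):
    for u in range(230,400):
        if d[v,u]>0:P[v,u]=cast(p,u,v,d=d[v,u])
Z=P[:,:,2]
m=((Z>.068)&(Z<.084)).astype(np.uint8)
c=max(cv2.findContours(m,0,1)[0],key=cv2.contourArea)
(x,y),r=cv2.minEnclosingCircle(c);C=cast(p,x,y,z=.075);print('plate',x,y,r,C)
print('platez',np.median(Z[m>0]))
R=np.hypot(P[:,:,0]-C[0],P[:,:,1]-C[1])
l=((Z>.1)&(Z<.135)&(R>.065)&(R<.13)).astype(np.uint8)
n,lab,st,ce=cv2.connectedComponentsWithStats(l)
for i in range(1,n):
    q=P[lab==i].mean(0);print('hi',st[i,4],ce[i],q,np.hypot(*(q-C)[:2]),np.degrees(np.arctan2(*(q-C)[1::-1])))
t=(Z>.27)&(Z<.32);q=P[t].mean(0);print('post',t.sum(),q,np.degrees(np.arctan2(*(q-C)[1::-1])),np.hypot(*(q-C)[:2]))
k=(Z>.03)&(Z<.066)&(R>.11)&(P[:,:,1]>C[1]+.08);q=P[k].mean(0);print('pin',k.sum(),q,np.degrees(np.arctan2(*(q-C)[1::-1])))
b=(Z>.1)&(R<.05);q=P[b].mean(0);print('blank',q,Z[b].max())
cr=im[140:300,240:400];cv2.imwrite('pics/crop.png',cv2.resize(cr[:,:,::-1],(600,600),interpolation=2))
E
```

```text
plate 327.42626953125 242.07467651367188 44.315677642822266 [ 0.57812278 -0.03881637  0.075     ]
platez 0.07490704725463249
hi 18 [337.27777778 210.38888889] [ 0.65802526 -0.06333841  0.11783522] 0.08358071870859556 -17.0612346090565
hi 70 [293.34285714 230.55714286] [0.6045022  0.05164986 0.11770364] 0.09423381823349505 73.7436268262857
hi 72 [362.83333333 250.27777778] [ 0.55326693 -0.12987388  0.11749658] 0.09438900208798187 -105.26799083266147
hi 60 [318.13333333 275.33333333] [ 0.48778528 -0.01328127  0.11992161] 0.09387707203329766 164.21634782956812
post 601 [ 0.73788822 -0.07304502  0.28597179] -12.092425435393745 0.163390934634048
pin 350 [0.59951283 0.12216817 0.05313296] 82.4314292398096
blank [ 0.57477666 -0.03569974  0.16074699] 0.18818968505543543
```

View pics/crop.png

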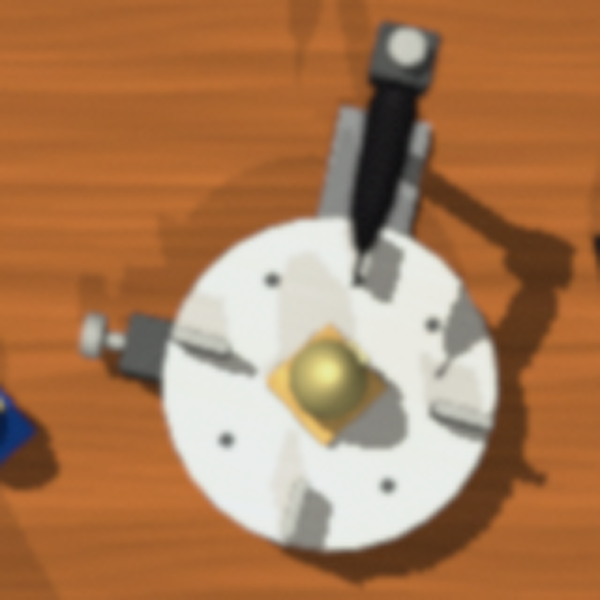

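The crop confirms four lugs at azimuths of about 74, 164, 254 and 344°, and the blank in the middle. I'll push the 254° lug, whose whole sweep stays in the free half. First I shut the gripper and travel round on the robot's side.

```bash
python3 -m jog '[0,-58,-78,0,0,0,0.14, 0,-465,-626,0,0,0,1.14, 0,-465,-626,0,0,0,1.14, 0,-465,-626,0,0,0,1.14, 0,-465,-626,0,0,0,1.14, 0,-465,-626,0,0,0,1.14, 0,-465,-626,0,0,0,1.14, 0,-465,-626,0,0,0,1.14]' 
python3 - <<'E'
from h import *
p=camera_params('top');C=np.array([.578,-.0388])
for n,u,v,z in(('post',348.5,152.3,.3),('knob',264.8,229.3,.06)):
    q=cast(p,u,v,z=z);print(n,q,np.degrees(np.arctan2(q[1]-C[1],q[0]-C[0])),np.hypot(*(q[:2]-C)))
s=read_state();q=s['tool_rot'];print(s['joints'],s['tool_pos'],q)
from scipy.spatial.transform import Rotation as R
M=R.from_quat(q).as_matrix()
for t in([.42,-.20,.237],[.577,-.165,.237]):print(np.round(1000*M.T@(np.array(t)-s['tool_pos'])))
print(np.degrees(np.arctan2(M[1,1],M[0,1])))
E
```

```text
time_s: 1.1
tool_pos: [0.365, 0.0732, 0.2368]
tool_rot: [0.711, 0.703, 0.0, 0.0]
contact_force: [0.9, 1.2, -0.1]
finger_gap: 0.126
grip_force: 0.0
post [ 0.76445686 -0.07972878  0.3       ] -12.380531028013763 0.1908961129321684
knob [0.61397768 0.13172896 0.06      ] 78.08662003027209 0.17428287382091776
[ 1.65892804e-01  3.58622724e-02  2.14886526e+00 -6.13737100e-05
  9.56250962e-01  1.76105723e-01] [0.36500616 0.07316416 0.23680257] [7.10695883e-01 7.03499302e-01 2.36466360e-04 1.97514229e-04]
[-273.   58.   -0.]
[-236.  214.   -0.]
-0.5831315048450232
```

```bash
python3 -m jog '[0,-273,58,0,0,0,0, 0,-273,58,0,0,0,0, 0,-273,58,0,0,0,0, 0,-273,58,0,0,0,0, 0,-273,58,0,0,0,0, 0,-236,214,0,0,0,0, 0,-236,214,0,0,0,0, 0,-236,214,0,0,0,0]' 
python3 - <<'E'
from h import *
from scipy.spatial.transform import Rotation as R
p=camera_params('wrist');im,d=camera('wrist');cv2.imwrite('pics/w1.png',im[:,:,::-1])
s=read_state();M=R.from_quat(s['tool_rot']).as_matrix();print(s['tool_pos'],s['contact_force'],np.degrees(np.arctan2(M[1,1],M[0,1])))
print(np.round(1000*M.T@(np.array([.577,-.142,.108])-s['tool_pos'])))
P=np.array([[cast(p,u,v,d=d[v,u]) if d[v,u]>0 else [0,0,0] for u in range(640)] for v in range(480)])
C=np.array([.578,-.0388]);Z=P[...,2];r=np.hypot(P[...,0]-C[0],P[...,1]-C[1])
l=((Z>.112)&(Z<.125)&(r>.068)&(r<.122)).astype(np.uint8)
n,lab,st,ce=cv2.connectedComponentsWithStats(l)
for i in range(1,n):
    if st[i,4]>50:
        q=P[lab==i].mean(0);print(st[i,4],ce[i],q,np.hypot(*(q[:2]-C)),np.degrees(np.arctan2(q[1]-C[1],q[0]-C[0])))
E
```

```text
time_s: 2.1
tool_pos: [0.579, -0.1626, 0.2362]
tool_rot: [0.71, 0.704, 0.0, 0.0]
contact_force: [-0.5, -0.3, -0.2]
finger_gap: 0.006
grip_force: 0.0
[ 0.58215771 -0.16193001  0.23641831] [3.02788288 0.39072793 0.96366066] -0.5093159248043458
[ 20.  -6. 128.]
730 [178.54520548   6.61780822] [ 0.49701464 -0.0168001   0.11868629] 0.0839203410569464 164.8021946280144
1230 [457.31219512  87.17398374] [ 0.67059034 -0.06393338  0.11922113] 0.09594091283651582 -15.186827932821242
874 [281.52745995 188.70366133] [ 0.55560247 -0.12833777  0.1195237 ] 0.09229659135282674 -104.04412294294286
```

View pics/w1.png

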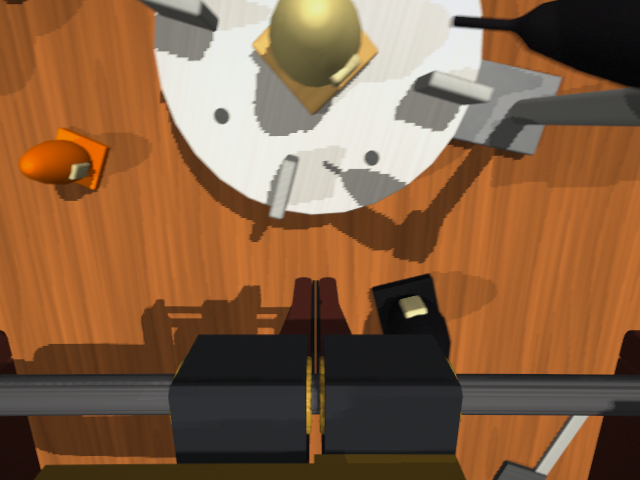

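The wrist view shows the shut fingers at (315,290) and the target lug at (285,185). The blank is at (315,40), and the space to the right of the lug is free. I lower the fingers beside the lug.

```bash
python3 -m jog '[0,20,0,30,0,0,0, 0,20,0,70,0,0,0, 0,20,0,110,0,0,0, 0,20,0,128,0,0,0, 0,20,0,128,0,0,0, 0,20,0,128,0,0,0, 0,20,-4,128,0,0,0.04, 0,20,-6,128,0,0,0.06]' 
python3 - <<'E'
from h import *
from scipy.spatial.transform import Rotation as R
s=read_state();M=R.from_quat(s['tool_rot']).as_matrix();print(s['tool_pos'],s['contact_force'],np.degrees(np.arctan2(M[1,1],M[0,1])))
d=s['tool_pos'][:2]-[.578,-.0388];print(np.hypot(*d),np.degrees(np.arctan2(d[1],d[0])))
E
```

```text
time_s: 3.15
tool_pos: [0.5717, -0.1433, 0.1103]
tool_rot: [0.732, 0.682, 0.001, 0.001]
contact_force: [-0.0, -0.2, 0.3]
finger_gap: 0.007
grip_force: 0.0
[ 0.57166673 -0.14333969  0.11026578] [-0.00760466 -0.19601115  0.29107331] -4.057821044472955
0.10473135288835711 -93.46688069761433
```

```bash
python3 -m jog '[0,0.1,-5.2,0,0,0,0.05, 0,0.5,-10.5,0,0,0,0.1, 0,1.2,-15.7,0,0,0,0.15, 0,2.1,-20.9,0,0,0,0.2, 0,3.3,-26,0,0,0,0.25, 0,4.7,-31,0,0,0,0.3, 0,6.4,-36,0,0,0,0.35, 0,8.3,-40.9,0,0,0,0.4]' 
cat > st.py <<'E'
from h import *
from scipy.spatial.transform import Rotation as R
s=read_state();M=R.from_quat(s['tool_rot']).as_matrix()
d=s['tool_pos'][:2]-[.578,-.0388];a=np.arctan2(d[1],d[0])
F=M.T@s['contact_force']
print('t',s['time_s'],'r %.4f az %.2f z %.4f yerr %.2f'%(np.hypot(*d),np.degrees(a),s['tool_pos'][2],np.degrees(np.arctan2(M[1,1],M[0,1])-a)),'Ftool',F.round(1))
E
python3 st.py
```

```text
time_s: 4.15
tool_pos: [0.5338, -0.133, 0.1102]
tool_rot: [0.853, 0.522, 0.003, 0.003]
contact_force: [7.0, -2.2, -4.5]
finger_gap: 0.009
grip_force: 3.5
t 4.15 r 0.1040 az -115.17 z 0.1102 yerr 88.13 Ftool [1.2 7.2 4.6]
```

```bash
python3 -m jog '[0,0.1,-5.2,0,0,0,0.05, 0,0.5,-10.5,0,0,0,0.1, 0,1.2,-15.7,0,0,0,0.15, 0,2.1,-20.9,0,0,0,0.2, 0,3.3,-26,0,0,0,0.25, 0,4.7,-31,0,0,0,0.3, 0,6.4,-36,0,0,0,0.35, 0,6.4,-36,0,0,0,0.35]' 
python3 st.py
python3 - <<'E'
from h import *
im,d=camera('scene');cv2.imwrite('pics/s1.png',cv2.resize(im[200:360,220:430,::-1],(787,600)))
E
```

```text
time_s: 5.15
tool_pos: [0.5035, -0.1105, 0.1101]
tool_rot: [0.93, 0.367, 0.002, 0.001]
contact_force: [4.9, -2.0, 0.8]
finger_gap: 0.005
grip_force: 1.8
t 5.15 r 0.1034 az -136.12 z 0.1101 yerr 89.13 Ftool [ 2.2  4.8 -0.8]
```

View pics/s1.png

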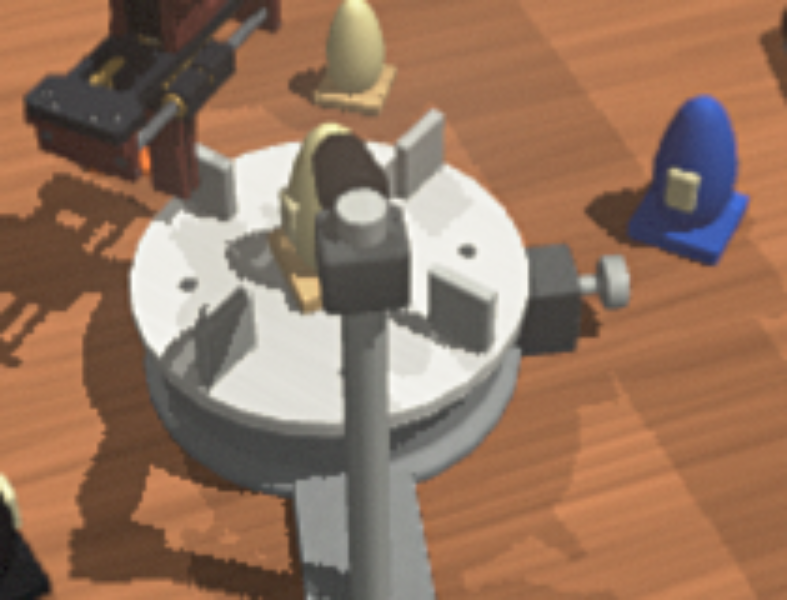

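The crop shows the finger at (175,150) pushing the lug at (215,180). The blank is standing, and the pin knob is still out at (613,282). I keep turning.

```bash
python3 -m jog '[0,0.1,-4.2,0,0,0,0.04, 0,0.3,-8.4,0,0,0,0.08, 0,0.8,-12.6,0,0,0,0.12, 0,1.3,-16.7,0,0,0,0.16, 0,2.1,-20.9,0,0,0,0.2, 0,3.0,-25,0,0,0,0.24, 0,3.0,-25,0,0,0,0.24, 0,3.0,-25,0,0,0,0.24]' 
python3 st.py
python3 -m jog '[0,0,-1.5,0,0,0,0.014, 0,0.1,-3,0,0,0,0.028, 0,0.1,-4.5,0,0,0,0.042, 0,0.2,-6,0,0,0,0.056, 0,0.3,-7.5,0,0,0,0.07, 0,0.4,-9,0,0,0,0.085, 0,0.4,-9,0,0,0,0.085, 0,0.4,-9,0,0,0,0.085]' 
python3 st.py
```

```text
time_s: 6.2
tool_pos: [0.488, -0.0901, 0.1096]
tool_rot: [0.967, 0.253, 0.001, 0.001]
contact_force: [2.6, -3.6, 3.6]
finger_gap: 0.007
grip_force: 2.6
t 6.2 r 0.1036 az -150.34 z 0.1096 yerr 89.64 Ftool [ 0.5  4.4 -3.5]
time_s: 7.2
tool_pos: [0.4839, -0.0822, 0.1095]
tool_rot: [0.977, 0.212, 0.001, 0.001]
contact_force: [3.0, -5.3, 4.4]
finger_gap: 0.003
grip_force: 3.0
t 7.2 r 0.1036 az -155.22 z 0.1095 yerr 89.66 Ftool [ 0.5  6.  -4.4]
```

```bash
python3 -m jog '[0,0,-1.5,0,0,0,0.014, 0,0.1,-3,0,0,0,0.028, 0,0.1,-4.5,0,0,0,0.042, 0,0.2,-6,0,0,0,0.056, 0,0.3,-7.5,0,0,0,0.07, 0,0.4,-9,0,0,0,0.085, 0,0.4,-9,0,0,0,0.085, 0,0.4,-9,0,0,0,0.085]' 
python3 st.py
```

```text
time_s: 8.2
tool_pos: [0.4805, -0.0739, 0.1095]
tool_rot: [0.985, 0.17, 0.001, 0.001]
contact_force: [3.8, -4.6, 4.3]
finger_gap: 0.003
grip_force: 3.1
t 8.2 r 0.1036 az -160.19 z 0.1095 yerr 89.77 Ftool [ 2.   5.6 -4.3]
```

```bash
python3 -m jog '[0,0,-1.5,0,0,0,0.014, 0,0.1,-3,0,0,0,0.028, 0,0.1,-4.5,0,0,0,0.042, 0,0.2,-6,0,0,0,0.056, 0,0.3,-7.5,0,0,0,0.07, 0,0.4,-9,0,0,0,0.085, 0,0.4,-9,0,0,0,0.085, 0,0.4,-9,0,0,0,0.085]' 
python3 st.py
```

```text
time_s: 9.2
tool_pos: [0.4778, -0.0652, 0.1095]
tool_rot: [0.992, 0.128, 0.001, 0.001]
contact_force: [3.5, -5.3, 3.5]
finger_gap: 0.006
grip_force: 3.0
t 9.2 r 0.1036 az -165.22 z 0.1095 yerr 89.92 Ftool [ 2.1  6.  -3.5]
```

```bash
python3 -m jog '[0,0,-1.5,0,0,0,0.014, 0,0.1,-3,0,0,0,0.028, 0,0.1,-4.5,0,0,0,0.042, 0,0.2,-6,0,0,0,0.056, 0,0.3,-7.5,0,0,0,0.07, 0,0.4,-9,0,0,0,0.085, 0,0.4,-9,0,0,0,0.085, 0,0.4,-9,0,0,0,0.085]' 
python3 st.py
```

```text
time_s: 10.2
tool_pos: [0.4745, -0.0559, 0.1087]
tool_rot: [0.996, 0.086, -0.0, 0.0]
contact_force: [1.8, -4.6, 2.2]
finger_gap: 0.005
grip_force: 1.9
t 10.2 r 0.1049 az -170.64 z 0.1087 yerr 90.45 Ftool [ 1.   4.8 -2.2]
```

```bash
cat > th.py <<'E'
from h import *
p=camera_params('top');im,d=camera('top');C=np.array([.578,-.0388])
P=np.zeros((480,640,3))
for v in range(190,300):
    for u in range(240,390):
        if d[v,u]>0:P[v,u]=cast(p,u,v,d=d[v,u])
Z=P[...,2];r=np.hypot(P[...,0]-C[0],P[...,1]-C[1])
l=((Z>.108)&(Z<.125)&(r>.068)&(r<.122)).astype(np.uint8)
n,lab,st,ce=cv2.connectedComponentsWithStats(l)
for i in range(1,n):
    if st[i,4]>15:
        q=P[lab==i].mean(0);print('lug',st[i,4],q.round(3),round(np.degrees(np.arctan2(q[1]-C[1],q[0]-C[0])),1))
g=im[222:240,255:275].astype(int);k=(g.min(2)>140);print('knob',k.sum(),np.argwhere(k).mean(0)+[222,255])
b=(Z>.1)&(r<.05);print('blank',P[b].mean(0),Z[b].max())
E
python3 th.py
python3 - <<'E'
from h import *
im,d=camera('scene');cv2.imwrite('pics/s2.png',cv2.resize(im[200:360,220:430,::-1],(787,600)))
E
```

```text
lug 60 [ 0.673 -0.038  0.119] 0.7
lug 72 [0.577 0.056 0.118] 90.5
lug 61 [ 0.581 -0.134  0.119] -88.0
knob 37 [228.81081081 266.21621622]
blank [ 0.5780016  -0.03557936  0.16084843] 0.18669456685086638
```

View pics/s2.png

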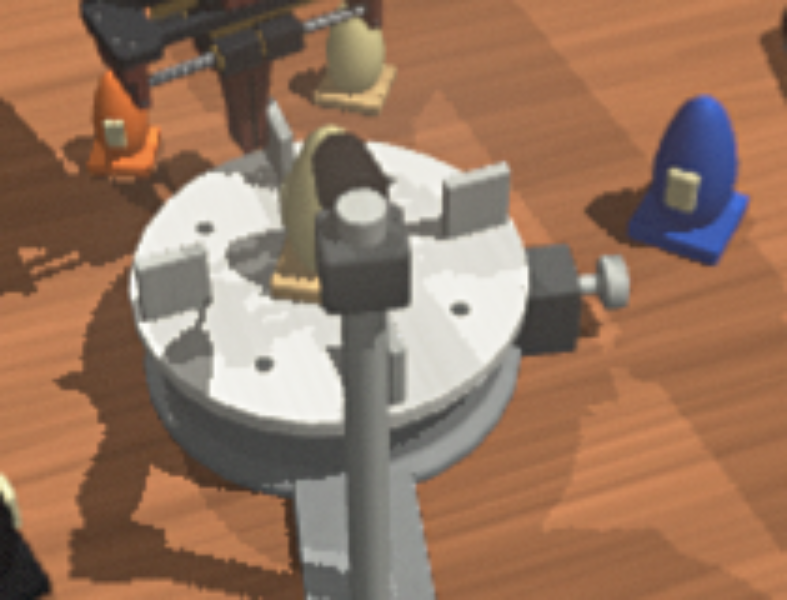

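The crop shows the finger on the back lug at (280,135) and the blank still standing. The knob is unchanged at (613,282), so it is not in the stop yet.

```bash
python3 -m jog '[0,0,-1.5,0,0,0,0.014, 0,0.1,-3,0,0,0,0.028, 0,0.1,-4.5,0,0,0,0.042, 0,0.2,-6,0,0,0,0.056, 0,0.3,-7.5,0,0,0,0.07, 0,0.4,-9,0,0,0,0.085, 0,0.4,-9,0,0,0,0.085, 0,0.4,-9,0,0,0,0.085]' 
python3 st.py
```

```text
time_s: 11.3
tool_pos: [0.4732, -0.0466, 0.1085]
tool_rot: [0.999, 0.043, -0.0, -0.0]
contact_force: [-0.4, 0.2, 0.4]
finger_gap: 0.009
grip_force: 0.0
t 11.3 r 0.1051 az -175.72 z 0.1085 yerr 90.65 Ftool [-0.4 -0.2 -0.4]
```

Force has dropped to zero: the plate has pulled itself ahead. I check this before pushing any further.

```bash
python3 th.py
python3 - <<'E'
from h import *
im,d=camera('scene');cv2.imwrite('pics/s3.png',cv2.resize(im[200:360,220:430,::-1],(787,600)))
E
```

```text
lug 59 [ 0.673 -0.046  0.119] -4.4
lug 66 [0.587 0.056 0.119] 84.9
lug 64 [ 0.572 -0.133  0.119] -93.8
knob 37 [229.21621622 266.27027027]
blank [ 0.57828363 -0.03576877  0.1606504 ] 0.18899712463964957
```

View pics/s3.png

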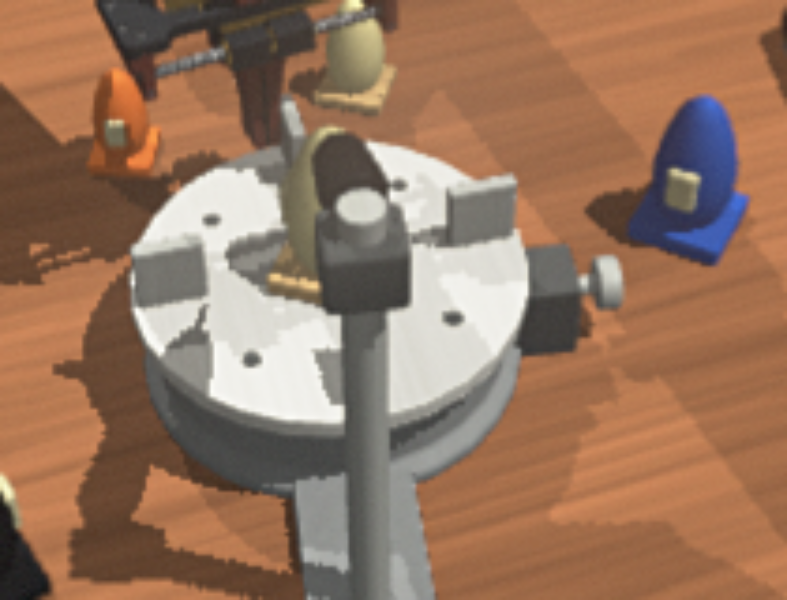

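The knob has moved in, from (613,282) to (607,282), and the plate turned about 5.5° further. I confirm with a gentle test push of 3 mm.

```bash
python3 -m jog '[0,0,-1,0,0,0,0.01, 0,0,-2,0,0,0,0.02, 0,0.1,-3,0,0,0,0.03, 0,0.1,-3,0,0,0,0.03, 0,0.1,-3,0,0,0,0.03, 0,0.1,-3,0,0,0,0.03, 0,0.1,-3,0,0,0,0.03, 0,0.1,-3,0,0,0,0.03]' 
python3 st.py; python3 th.py
```

```text
time_s: 12.4
tool_pos: [0.4734, -0.0438, 0.1087]
tool_rot: [1.0, 0.028, 0.0, 0.0]
contact_force: [0.5, -0.7, -0.6]
finger_gap: 0.012
grip_force: 0.0
t 12.4 r 0.1047 az -177.25 z 0.1087 yerr 90.45 Ftool [0.5 0.8 0.6]
lug 52 [ 0.671 -0.048  0.119] -5.9
lug 68 [0.589 0.055 0.119] 83.3
lug 64 [ 0.569 -0.133  0.119] -95.3
knob 39 [229.17948718 266.48717949]
blank [ 0.57832828 -0.03576455  0.16083388] 0.18827584846615975
```

```bash
python3 -m jog '[0,0,-1,0,0,0,0.01, 0,0,-2,0,0,0,0.02, 0,0,-2.5,0,0,0,0.025, 0,0,-2.5,0,0,0,0.025, 0,0,-2.5,0,0,0,0.025, 0,0,-2.5,0,0,0,0.025, 0,0,-2.5,0,0,0,0.025, 0,0,-2.5,0,0,0,0.025]' 
python3 st.py; python3 th.py
```

```text
time_s: 13.45
tool_pos: [0.4733, -0.0418, 0.1087]
tool_rot: [1.0, 0.015, 0.0, 0.0]
contact_force: [-1.4, -6.4, -0.0]
finger_gap: 0.004
grip_force: 2.5
t 13.45 r 0.1048 az -178.38 z 0.1087 yerr 90.15 Ftool [-1.6  6.3  0. ]
lug 52 [ 0.671 -0.048  0.12 ] -5.9
lug 66 [0.59  0.055 0.119] 83.0
lug 67 [ 0.569 -0.134  0.118] -95.5
knob 40 [229.2 266.6]
blank [ 0.57843979 -0.03584833  0.16110178] 0.18553975720291915
```

```bash
python3 -m jog '[0,0,-0.5,0,0,0,0.005, 0,0,-1,0,0,0,0.01, 0,0,-1.5,0,0,0,0.015, 0,0,-1.5,0,0,0,0.015, 0,0,-1.5,0,0,0,0.015, 0,0,-1.5,0,0,0,0.015, 0,0,-1.5,0,0,0,0.015, 0,0,-1.5,0,0,0,0.015]' 
python3 st.py; python3 th.py
```

```text
time_s: 14.5
tool_pos: [0.4731, -0.0411, 0.1087]
tool_rot: [1.0, 0.008, -0.0, 0.001]
contact_force: [-1.5, -11.3, 0.1]
finger_gap: 0.001
grip_force: 5.7
t 14.5 r 0.1049 az -178.74 z 0.1087 yerr 89.66 Ftool [-1.7 11.3 -0. ]
lug 51 [ 0.67  -0.049  0.119] -6.1
lug 65 [0.59  0.055 0.119] 82.9
lug 66 [ 0.568 -0.134  0.119] -95.9
knob 40 [229.2 266.6]
blank [ 0.57840166 -0.03585736  0.16111602] 0.18875041289644545
```

The push rose to 11.3 N and the lug hardly moved, so the plate is in the stop. I back off, then lift straight up.

```bash
python3 -m jog '[0,0,5,0,0,0,0, 0,-2,12,0,0,0,0, 0,-5,20,0,0,0,0, 0,-5,20,-30,0,0,0, 0,-10,20,-80,0,0,0, 0,-20,20,-130,0,0,0, 0,-40,20,-160,0,0,0, 0,-60,20,-160,0,0,0]' 
python3 st.py; python3 th.py
python3 - <<'E'
from h import *
im,d=camera('scene');cv2.imwrite('pics/s4.png',cv2.resize(im[200:360,220:430,::-1],(787,600)))
E
```

```text
time_s: 15.55
tool_pos: [0.4139, -0.0611, 0.2706]
tool_rot: [1.0, 0.008, 0.002, 0.0]
contact_force: [1.0, 0.1, -0.6]
finger_gap: 0.009
grip_force: 0.0
t 15.55 r 0.1656 az -172.24 z 0.2706 yerr 83.14 Ftool [ 1.  -0.1  0.6]
lug 52 [ 0.671 -0.048  0.119] -5.9
lug 70 [0.589 0.055 0.118] 83.3
lug 69 [ 0.569 -0.134  0.118] -95.5
lug 58 [ 0.486 -0.029  0.12 ] 173.7
knob 36 [229.27777778 266.5       ]
blank [ 0.57842332 -0.03596993  0.16070265] 0.18764283230071488
```

View pics/s4.png

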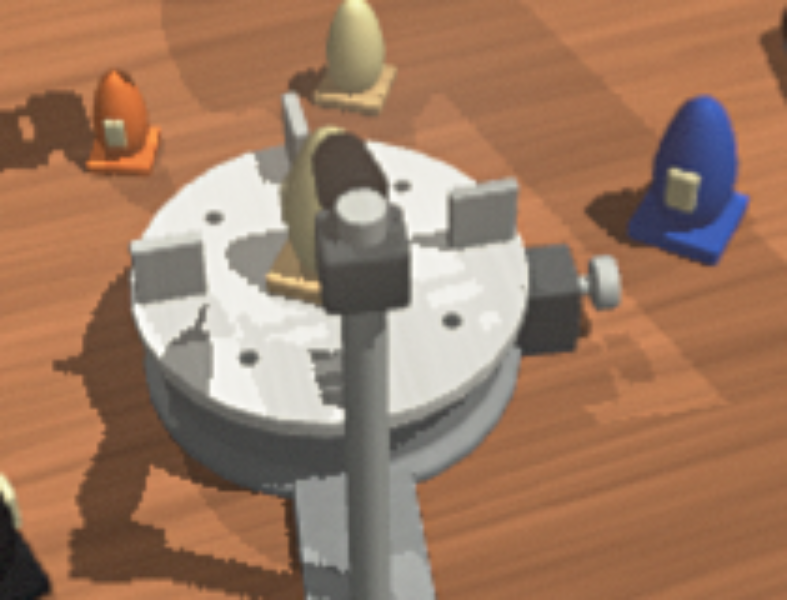

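The final view shows the knob pulled in at (604,282), the blank upright in the middle, and the gripper clear of everything.

```bash
python3 -c "from cell import sign_off;print(sign_off())"
```

```text
the job is handed in; nothing more can be done
None
```

I turned the turntable about 81° clockwise into its next stop, where a test push rose to 11.3 N with almost no movement and the pin knob had visibly moved in; the blank is still standing in the middle, the arm is clear, and I handed the job in at about 16 s on the robot's clock.

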